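# Snug a glued board in the bench screw press

### The job

The circuit board glued on its aluminium strip lies partly drawn out of the channel of the small bench screw press. Slide it fully home against the end stop, then turn the crank clockwise until the pad meets the board and snug it by feel, about a quarter turn past first touch (roughly 80 newtons of squeeze) and never hard enough to crush it. Let go, and leave the other things on the bench where they are.

Things in the scene. Friction and masses are not known exactly. Their poses are not given: they have to be found in the camera images.
- press: Grey screw press bolted to the bench, 215 mm tall. Origin on the bench under the vertical screw axis; x along the work channel from its open entry (-x, robot's side) to the end stop, z up. Base plate x -85 to 65, y -67 to 83, 12 mm thick. Column on the +y side (x -22 to 22, y 37 to 67) carries an arm over the channel; column, arm and boss stay below 151 mm.
- anvil: Steel floor of the press channel, which the strip lies on: x -85 to 42 mm of the press, top 50 mm above the bench. Origin and axes are the press's. Rails 43 mm apart flank it (x -80 to 42, tops at 60 mm). Squeeze is the force of the strip on this floor: over 150 N crushes the board, about 80 N is right.
- stop_face (a point): Middle of the inner face of the end stop, at press (42, 0, 57) mm; axes parallel to the press.
- screw_axis (a point): Point on the vertical screw axis 190 mm above the bench, centre of the grip's circle. One turn, clockwise from above, lowers the pad 16 mm; the crank stays at its height. The pad is sprung, 20 N per mm. The round rubber-faced pad, 30 mm across, on this axis starts half a turn to 1.8 turns above the board, not reported. Thread friction holds the screw where it is left.
- grip_center (a point): Centre of the crank's upright, freely spinning grip, 18 mm across, 165 to 214 mm above the bench, 40 mm from the screw axis; crank arm top at 164 mm. It takes about 8 N to turn freely (2 to 6 N remains on a paused hand). Past first touch each quarter turn adds 80 N of squeeze and 5 N of effort at the grip, paused too.
- module: The work: dark circuit board on an aluminium strip, one solid bar 140 x 40 x 14 mm, 0.2 kg, lying in the channel. Origin at the centre of its underside, x along its length. (Same thing as module_center.)
- module_center (a point): Centre of the work, 7 mm above its underside; its ends are 70 mm either way along x. The -x end sticks out past the channel's entry with free space below: push on it. It starts 8 to 35 mm short of the stop; fully home, the centre is 70 mm before the stop face.
- spool: Grey solder spool, 54 mm across, 36 mm tall, standing on the -y side of the press. Bystander. Origin at its underside.
- tape: Roll of brown tape, 64 mm across, 18 mm tall, on the +y side of the press. Bystander. Origin at its underside.
- screw_dish: White divided dish, 70 x 90 x 20 mm. Bystander. Origin at its underside.
- dispenser: White round dispenser jar with steel cap, 68 mm across, 130 mm tall. Bystander. Origin at its underside.
- tweezers: Steel tweezers, 125 mm long, lying down. Bystander.
Mind the look-alikes: they are no part of the job. Leave any turquoise or yellow look-alike of the press alone.

How it is judged:
On the way, in this order (a step that is already met when the one before it is completed fails the run):
1. the board is slid home against the end stop (within 2.5 mm) (x of module_center in the frame of stop_face above -0.0725 m and angle between the x axis of module and the x axis of press, either way round below 0.06 rad and z of module_center in the frame of stop_face below 0.004 m), for 0.2 s.
2. the pad has met the board and squeezes it (over 15 N) (contact force between module and anvil above 15 N), for 0.1 s.
At the end, for the whole second after the job is handed in: The strip lies flat in the channel within 2.5 mm of the end stop, at rest, and the screw holds it on the channel floor with 45 to 115 N (all of step 1 and contact force between module and anvil between 45 and 115 N and linear speed of module below 0.01 m/s); the robot touches nothing.
It fails at once if the board is squeezed with more than 150 N (contact force between module and anvil above 150 N).
It fails at once if another thing on the bench is shifted by more than 20 mm (distance of any of spool, tape, screw_dish, dispenser, tweezers from where it was at the start of the episode above 0.02 m).
It also fails if it takes over 64 s, if anything falls off the work surface, if the arm or the gripper's body presses on something with over 40 N, if the wrist force passes 120 N, or if a joint passes its speed limit or range.

### The arm

A 7-joint arm with a two-finger parallel gripper is mounted at the origin on the work surface. World frame = base frame: x ahead of the robot, y to its left, z up, the work surface at z = 0. Lengths are in m, angles in rad, forces in N, time in s.
With the tool pointing down it reaches from about 0.4 to 0.85 m from the base axis. Payload 10.4 kg.
Tool frame: the origin (TCP) lies at the very end of the fingers, on their centre line; the grasp point (between the pads) lies 19 mm behind it (manip.grip_point_offset is the z of the grasp point in the tool frame, in m); z points along the fingers, y is the direction in which the jaws open and shut (so a half turn about z gives the same grasp; the last joint's range is limited). The gripper opens to 85 mm and grips with 20 to 120 N. Pads are 22 mm wide; open, the fingers measure 114 mm over their backs; the gripper's body (76 mm by 85 mm) begins 54 mm behind the grasp point. The pads swing forward as they close: fully open they stand 13 mm farther back than shut.
Start: joints at [-1.217, 0.332, -0.065, 1.46, 0.022, 1.35, -0.088], TCP at [0.23, 0.581, 0.231] pointing down, gripper open.
Joint ranges: [-2.6, 2.6], [-0.5, 2.12], [-1.47, 1.34], [0.16, 2.42], [-1.27, 4.41], [0.06, 2.06], [-2.6, 2.6]. Speed limits (rad/s): [2.22, 2.22, 2.79, 2.79, 3.14, 3.14, 3.14].

### API

Orientations are given as a unit quaternion [x, y, z, w].
In Python, from workcell import manip, camera, get_calibration, hand_in gives the robot as it stands.
- The arm moves only by the shell command python3 -m pendant 'ROWS' [FORCE]. ROWS is JSON, a list of rows, each a list of 5 numbers: the shift along the tool's x, y, z in units of 40 mm (1.0 is 40 mm), then the turn about the tool's z in units of 6 degrees (1.0 is 6 degrees), then the closure, from 0 (fully open) to 1 (shut). A call has 1 to 5 rows; each row is the pose to reach, as a shift and turn from the pose commanded when the call began, along the tool's axes at that moment; what a row does not reach only later rows make up. A row lasts 1/8 s, in which the tool goes at most 62.5 mm and 10.7 degrees, less where a joint would pass 70% of its speed; a pose out of reach is approached as far as the arm can. A call with a gripper value outside its range is refused whole. The fingers move at their own pace and stop on an object; FORCE is the grip in N (left out, the last holds). Time passes only in rows, so rows that repeat a pose let the fingers close. It gives the time, the measured TCP pose, the force and the opening at its end, in the units of the state.
- manip.get_obs(): the state, without advancing time (a new reading comes with each control period).
- camera(name): name is "side" or "top" or "wrist"; returns (picture, depth): 420x560x3 uint8, red, green, blue; 420x560 float32, m along the optical axis (not along the pixel's ray), 0 where there is no reading.
- get_calibration(name): a dict with "vfov" (degrees; the focal length in pixels is half the picture's height over the tangent of half this angle, whatever the lens; pixels are square), "cx", "cy" (the principal point, pixels), "position" and "rotation" of the camera in the world. Camera axes: x right, y down, z forward; pixel columns grow to the right and rows downward; lengths in m; the calibration is good to about 2 mm. A picture is of the moment at which its call begins: read the wrist's pose just before it. get_calibration takes no time and is no camera call; for the wrist camera it gives the pose at the moment of the call.
- hand_in(): hands the job in, once; it reports no verdict.
The state is a dict: "clock": time; "joint_pos": joint angles; "joint_velocities": joint speeds; "tau": joint torques, N m; "position": TCP position; "ee_rot": TCP orientation; "ft_force": force on the tool from outside, world axes, zero at the start; "torque": the same for the moment, N m; "grip_width": opening from 0.0 (shut) to 1.0 (fully open).
Only numpy, scipy, OpenCV 4.12 (cv2) and the standard library are available. Lean on these libraries where they do the work, as an engineer would, in place of code of your own. Each camera call takes 0.05 s, during which the arm holds its last target.

## Working session

There is one attempt and no reset: what is moved stays moved. The work goes in short steps, Python scripts to look and compute and a shell command to move; the robot and the scene stay as the last step left them, time stands still between calls to the robot, and variables do not carry over. Pictures are saved under pics/ and viewed, and the job is handed in when it is done.

```bash
ls; mkdir -p pics; python3 - <<'E'
from workcell import manip,camera,get_calibration
import cv2,numpy as np
o=manip.get_obs();print({k:np.round(v,3).tolist() for k,v in o.items()})
for n in("side","top"):
    p,d=camera(n);cv2.imwrite(f"pics/{n}0.png",p[:,:,::-1]);np.savez(f"pics/{n}0.npz",p=p,d=d)
    print(n,get_calibration(n))
E
```

```text
pics
{'clock': 0.0, 'joint_pos': [-1.217, 0.333, -0.065, 1.461, 0.022, 1.35, -0.089], 'joint_velocities': [-0.002, 0.001, -0.0, -0.0, -0.001, -0.0, 0.002], 'tau': [0.001, -62.547, 0.05, -39.158, 0.016, 0.01, 0.0], 'position': [0.23, 0.581, 0.231], 'ee_rot': [0.187, 0.982, -0.001, -0.0], 'ft_force': [-0.024, 0.03, -0.314], 'torque': [-0.054, -0.02, -0.016], 'grip_width': 1.0}
side {'vfov': 45.146000230815304, 'cx': 269.0252394887962, 'cy': 210.63590981507377, 'position': array([ 0.0948485 , -0.80276009,  1.14780952]), 'rotation': array([ 0.90502625, -0.21729112,  0.09323776, -0.35357995])}
top {'vfov': 51.012553227639394, 'cx': 285.4847780049259, 'cy': 210.49535069063225, 'position': array([0.36234881, 0.00765295, 1.21609107]), 'rotation': array([ 0.70717022, -0.7032457 ,  0.0470728 , -0.05603491])}
```

View pics/side0.png

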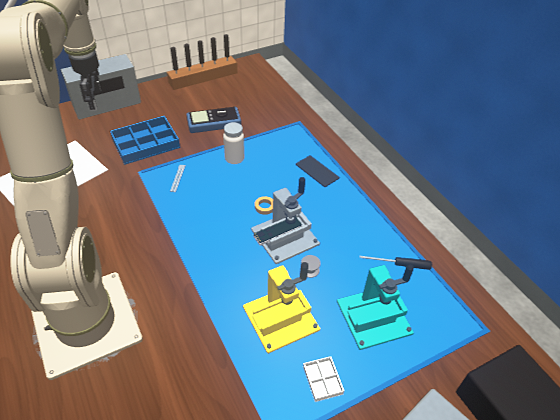

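View pics/top0.png

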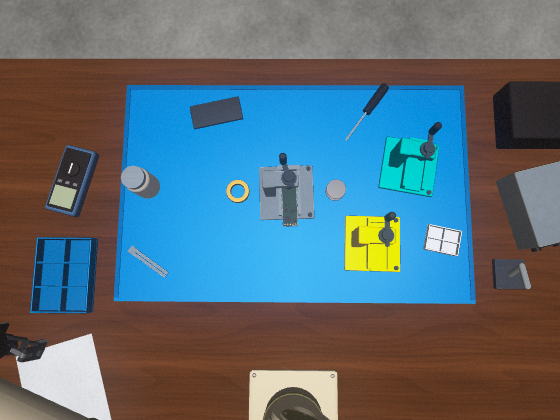

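The three presses in the top view are grey (288,193), yellow (373,243) and turquoise (409,165). The grey one holds the dark board in its channel, so it fits the description. I'll confirm it with an enlarged crop.

```bash
cat > h.py <<'E'
import numpy as np
from scipy.spatial.transform import Rotation as R
def cloud(d,c):
    H,W=d.shape;f=H/2/np.tan(np.radians(c['vfov'])/2)
    v,u=np.mgrid[:H,:W]
    P=np.stack([(u-c['cx'])/f*d,(v-c['cy'])/f*d,d],-1)
    return P@Rm(c).T+c['position']
def Rm(c):
    r=np.array(c['rotation']); return R.from_quat(r).as_matrix() if r.size==4 else r
def ray(c,u,v,z):
    f=210/np.tan(np.radians(c['vfov'])/2)
    w=Rm(c)@np.array([(u-c['cx'])/f,(v-c['cy'])/f,1]); p=c['position']
    return p+w*(z-p[2])/w[2]
def proj(c,P):
    f=210/np.tan(np.radians(c['vfov'])/2)
    q=Rm(c).T@(np.array(P)-c['position']); return f*q[0]/q[2]+c['cx'],f*q[1]/q[2]+c['cy']
E
python3 - <<'E'
from h import *
from workcell import get_calibration
import cv2
z=np.load('pics/top0.npz');c=get_calibration('top')
P=cloud(z['d'],c)
for v,u in[(285,205),(120,300),(193,268),(210,290),(225,290),(158,283),(177,289),(188,335),(193,230)]:print(u,v,np.round(P[v,u],3))
x=z['p'][135:240,220:350,::-1];cv2.imwrite('pics/ct.png',cv2.resize(x,None,fx=6,fy=6,interpolation=cv2.INTER_CUBIC)[:600,:780])
z2=np.load('pics/side0.npz')
x=z2['p'][165:275,235:345,::-1];cv2.imwrite('pics/cs.png',cv2.resize(x,(600,600),interpolation=cv2.INTER_CUBIC))
E
```

```text
205 285 [ 0.334  0.242 -0.   ]
300 120 [ 0.805 -0.016 -0.   ]
268 193 [0.579 0.07  0.061]
290 210 [0.533 0.011 0.064]
290 225 [0.493 0.011 0.063]
283 158 [0.634 0.028 0.213]
289 177 [0.599 0.013 0.167]
335 188 [ 0.598 -0.111  0.037]
230 193 [0.587 0.177 0.019]
```

View pics/ct.png

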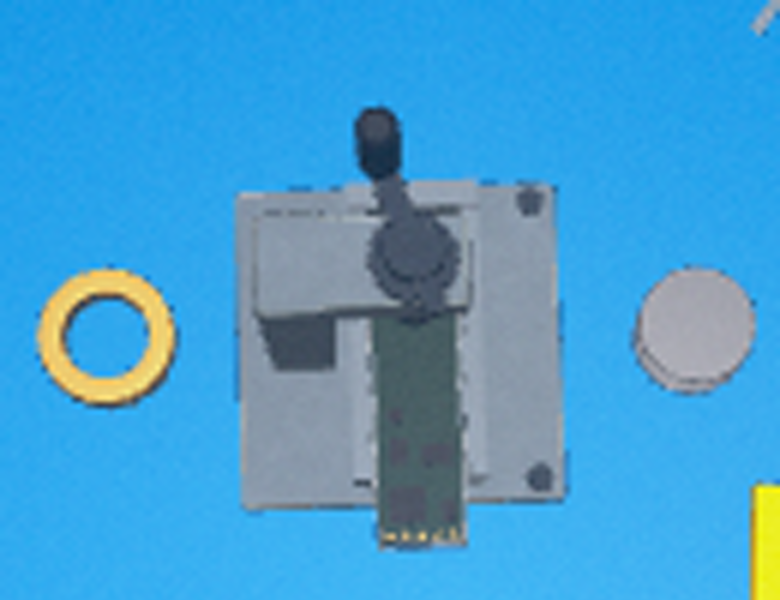

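View pics/cs.png

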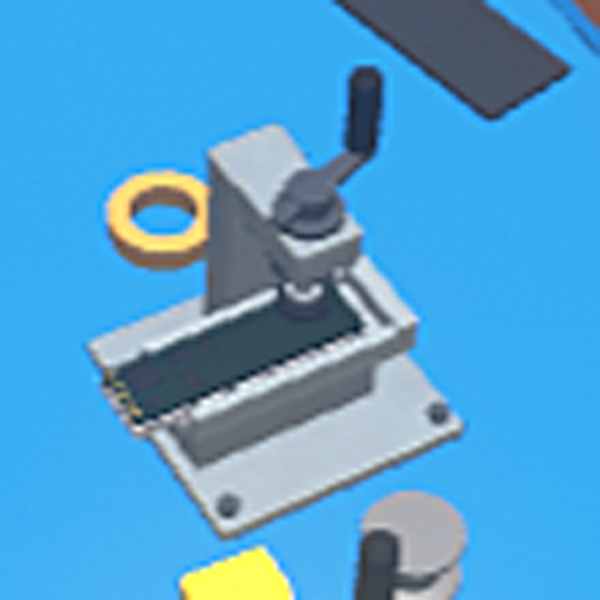

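The crop confirms the grey press, with the board in its channel. Its grip is at about (283,158) in the top view and the board's exposed end is at about (290,226). Next I'll measure it.

```bash
cat > m.py <<'E'
from h import *
import cv2
def base(P,p,lo,hi,reg):
    m=(P[...,2]>lo)&(P[...,2]<hi)&reg
    return P[m][:,:2]
def measure(z,c):
    P=cloud(z['d'],c);p=z['p'].astype(int)
    reg=(abs(P[...,0]-.59)<.14)&(abs(P[...,1]-.02)<.105)
    for n,lo,hi in(("base",.006,.02),("rails",.054,.0595),("grip",.195,.225),("hub",.155,.19),("armtop",.14,.152)):
        q=base(P,p,lo,hi,reg)
        if len(q)<4: print(n,len(q));continue
        r=cv2.minAreaRect((q*1000).astype(np.float32)); print(n,len(q),np.round(r[0],1),np.round(r[1],1),round(r[2],1),'mean',np.round(q.mean(0)*1000,1),np.round(q.min(0)*1000),np.round(q.max(0)*1000))
    g=(p[...,1]>p[...,0]+8)&(p[...,1]<110)&reg&(P[...,2]>.045)&(P[...,2]<.075)
    q=P[g]; r=cv2.minAreaRect((q[:,:2]*1000).astype(np.float32)); print('board',len(q),q[:,2].mean(),np.round(r[0],1),np.round(r[1],1),round(r[2],1),np.round(q.min(0)*1000))
    return P,g
E
python3 - <<'E'
from m import *
from workcell import get_calibration
for n in("top","side"):
    print(n);measure(np.load(f'pics/{n}0.npz'),get_calibration(n))
E
```

```text
top
base 1318 [596.6  17. ] [263.6 190.1] 1.2 mean [580.9  16.8] [463. -80.] [728. 112.]
rails 163 [568.3  29.7] [153.6  90.8] 2.3 mean [561.9  11.6] [491. -16.] [646.  76.]
grip 58 [638.8  28.9] [16.2 16.5] 42.7 mean [637.3  29. ] [631.  20.] [647.  37.]
hub 173 [606.6  16.1] [63.2 24. ] 14.8 mean [606.8  17. ] [576.   1.] [638.  36.]
armtop 429 [599.8  37.2] [41.1 87.6] 0.9 mean [599.9  45.4] [579.  -6.] [621.  81.]
board 488 0.06260546359254739 [573.1  35.9] [162.8  84.5] 3.4 [493.  -8.  46.]
side
base 904 [591.5  23.9] [202.4 275.3] 87.3 mean [587.2 -14.7] [453. -82.] [730. 125.]
rails 227 [574.3  26.4] [163.4  94.2] 2.2 mean [576.3   5.5] [493. -23.] [657.  74.]
grip 51 [640.8  25.8] [19.6 13.7] 8.1 mean [638.8  24.3] [631.  19.] [650.  34.]
hub 155 [609.4  16.2] [72.6 26.4] 27.4 mean [614.4  14.8] [576.  -1.] [647.  30.]
armtop 266 [602.   33.1] [43.7 93.2] 1.7 mean [599.3  35.4] [579. -14.] [623.  80.]
board 496 0.06314526507401362 [570.3  31.5] [156.7  81.6] 5.1 [493. -12.  45.]
```

```bash
python3 -m pendant '[[-1.4,-1.5,-0.3,-1,1],[-2.8,-2.9,-0.6,-2,1],[-4.2,-4.4,-0.75,-3,1],[-5.6,-5.9,-0.75,-3.8,1],[-6.8,-7.2,-0.75,-3.8,1]]' 30
```

```text
clock: 0.72
position: [0.3462, 0.2907, 0.2595]
ee_rot: [-0.011, 1.0, 0.0, -0.0]
ft_force: [1.7, 0.9, 1.0]
grip_width: -0.004
```

```bash
python3 -m pendant '[[-0.5,-1.4,0,0,1],[-1,-2.8,0,0,1],[-1.6,-4.2,0,0,1],[-2.2,-5.6,0,0,1],[-2.7,-6.9,0,0,1]]'
python3 -m pendant '[[0,0,0,0,1],[0,0,0,0,1]]'
python3 - <<'E'
from workcell import manip,camera,get_calibration
import cv2,numpy as np
c=get_calibration("wrist");p,d=camera("wrist");np.savez("pics/w1.npz",p=p,d=d);np.save("pics/w1c.npy",c,allow_pickle=True)
cv2.imwrite("pics/w1.png",p[:,:,::-1]);print(c)
E
```

```text
clock: 1.35
position: [0.4599, 0.017, 0.2595]
ee_rot: [-0.01, 1.0, 0.0, 0.0]
ft_force: [0.8, 0.7, 0.1]
grip_width: 0.001
clock: 1.6
position: [0.4593, 0.0195, 0.2592]
ee_rot: [-0.011, 1.0, 0.0, -0.0]
ft_force: [-0.2, -0.3, -0.2]
grip_width: -0.002
{'vfov': 63.733794081946286, 'cx': 276.17531638242065, 'cy': 208.48942338204492, 'position': array([0.37682117, 0.01667699, 0.40139181]), 'rotation': array([0.69060062, 0.70436947, 0.11729722, 0.11478588])}
```

View pics/w1.png

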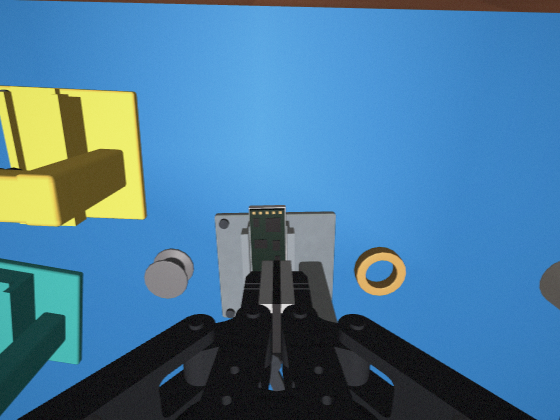

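```bash
python3 - <<'E'
from h import *
import cv2
z=np.load('pics/w1.npz');c=np.load('pics/w1c.npy',allow_pickle=True).item()
P=cloud(z['d'],c)
x=z['p'][190:330,200:350,::-1];cv2.imwrite('pics/w1c.png',cv2.resize(x,(640,600),interpolation=cv2.INTER_CUBIC))
m=(abs(P[...,2]-.012)<.005)&(abs(P[...,0]-.58)<.1)&(abs(P[...,1]-.015)<.09)
q=P[m];print('base',q.min(0),q.max(0),len(q))
for v in (215,230,250,280,300):
    w=np.where(m[v])[0];print(v,np.round(P[v,w.min()],4),np.round(P[v,w.max()],4))
for u in (225,235,320,330):
    w=np.where(m[:,u])[0]
    if len(w):print(u,np.round(P[w.min(),u],4),np.round(P[w.max(),u],4))
b=(P[...,2]>.058)&(P[...,2]<.07)&(P[...,0]<.54)
for u in range(245,292,4):
    w=np.where(b[:,u])[0]
    if len(w):print(u,w.min(),np.round(P[w.min(),u],4),z['p'][w.min(),u])
for v in(212,220,225):
    w=np.where(b[v])[0];print(v,w.min(),w.max(),np.round(P[v,w.min()],4),np.round(P[v,w.max()],4))
E
```

```text
base [ 0.51491059 -0.05668965  0.00703831] [0.66853835 0.09679911 0.01699347] 4788
215 [ 0.5207 -0.0558  0.0101] [0.5179 0.0922 0.0097]
230 [ 0.5407 -0.0553  0.0098] [0.537  0.092  0.0118]
250 [ 0.5691 -0.0554  0.0084] [0.5647 0.0929 0.0115]
280 [ 0.6108 -0.0524  0.0119] [0.6085 0.0949 0.011 ]
300 [ 0.6434 -0.0526  0.009 ] [ 0.6413 -0.0253  0.0113]
225 [ 0.5202 -0.0439  0.0071] [ 0.6673 -0.0476  0.0113]
235 [ 0.5196 -0.0313  0.0081] [ 0.665  -0.0338  0.0118]
320 [0.5158 0.0736 0.0092] [0.5794 0.0766 0.0166]
330 [0.5159 0.0861 0.0083] [0.6306 0.0937 0.0121]
245 234 [ 0.5239 -0.0145  0.0599] [142 148 152]
249 208 [ 0.4939 -0.01    0.0592] [197 198 199]
253 208 [ 0.494  -0.0057  0.0588] [152 153 156]
257 207 [ 0.4929 -0.0015  0.0584] [98 90 91]
261 208 [0.4939 0.0028 0.0584] [113 115 118]
265 208 [0.4937 0.0071 0.0588] [105 108 111]
269 208 [0.4933 0.0114 0.0597] [107 108 114]
273 208 [0.4935 0.0157 0.059 ] [88 89 94]
277 207 [0.4925 0.02   0.0583] [188 185 184]
281 207 [0.4925 0.0242 0.0581] [200 197 195]
285 208 [0.4934 0.0286 0.0584] [145 158 179]
289 233 [0.5222 0.0338 0.0589] [95 98 99]
212 249 284 [ 0.4967 -0.0096  0.0641] [0.4958 0.0274 0.0645]
220 69 285 [ 0.5092 -0.2013  0.0649] [0.5067 0.0289 0.0597]
225 61 285 [ 0.5152 -0.2109  0.0648] [0.5131 0.0291 0.0582]
```

View pics/w1c.png

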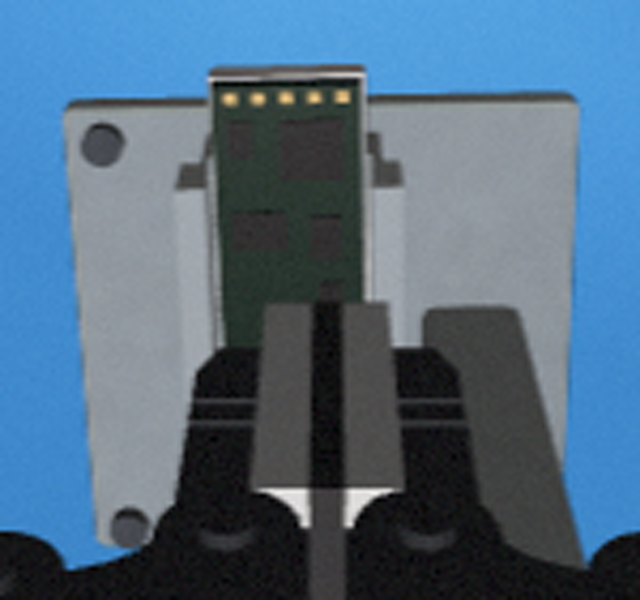

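```bash
python3 -m pendant '[[0.1,-0.26,1.3,0,1],[0.1,-0.26,2.6,0,1],[0.1,-0.26,3.9,0,1],[0.1,-0.26,5.4,0,1],[0.1,-0.26,5.4,0,1]]'
python3 -m pendant '[[-0.1,0,0,0,1],[-0.2,0,0,0,1],[-0.3,0,0,0,1],[-0.4,0,0,0,1],[-0.5,0,0,0,1]]'
python3 -m pendant '[[0,0,0,0,1]]'
```

```text
clock: 2.28
position: [0.4523, 0.0091, 0.0405]
ee_rot: [-0.012, 1.0, -0.001, -0.004]
ft_force: [-0.5, -0.3, 1.0]
grip_width: -0.003
clock: 2.9
position: [0.4762, 0.0091, 0.0438]
ee_rot: [-0.011, 1.0, 0.0, 0.0]
ft_force: [-0.5, -0.0, -0.3]
grip_width: 0.003
clock: 3.02
position: [0.476, 0.009, 0.0435]
ee_rot: [-0.011, 1.0, -0.0, 0.0]
ft_force: [0.4, 0.2, 0.3]
grip_width: -0.002
```

```bash
python3 -m pendant '[[-0.05,0,0,0,1],[-0.1,0,0,0,1],[-0.15,0,0,0,1],[-0.2,0,0,0,1]]'
python3 -m pendant '[[-0.05,0,0,0,1],[-0.1,0,0,0,1],[-0.1,0,0,0,1]]'
```

```text
clock: 3.52
position: [0.4836, 0.0093, 0.0434]
ee_rot: [-0.011, 1.0, 0.0, -0.0]
ft_force: [-1.4, 0.2, 1.6]
grip_width: -0.004
clock: 3.9
position: [0.4881, 0.0094, 0.0435]
ee_rot: [-0.011, 1.0, 0.0, 0.0]
ft_force: [0.4, 1.3, -0.1]
grip_width: 0.001
```

```bash
for i in 1; do python3 -m pendant '[[-0.05,0,0,0,1],[-0.1,0,0,0,1],[-0.1,0,0,0,1]]'; done
python3 - <<'E'
from workcell import camera,get_calibration
import cv2,numpy as np
for n in("wrist","side"):
    c=get_calibration(n);p,d=camera(n);np.savez(f"pics/{n}2.npz",p=p,d=d)
    cv2.imwrite(f"pics/{n}2.png",p[:,:,::-1])
    if n=="side":cv2.imwrite(f"pics/{n}2.png",cv2.resize(p[165:275,235:345,::-1],(600,600),interpolation=cv2.INTER_CUBIC))
    np.save(f"pics/{n}2c.npy",c,allow_pickle=True)
E
```

```text
clock: 4.28
position: [0.4921, 0.0095, 0.0435]
ee_rot: [-0.011, 1.0, 0.0, 0.0]
ft_force: [-0.2, -0.2, -0.3]
grip_width: 0.002
```

View pics/wrist2.png

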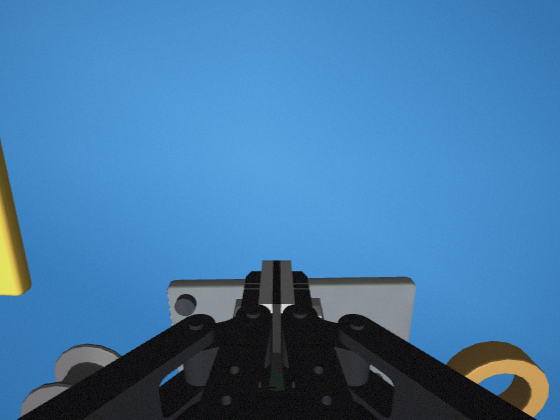

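View pics/side2.png

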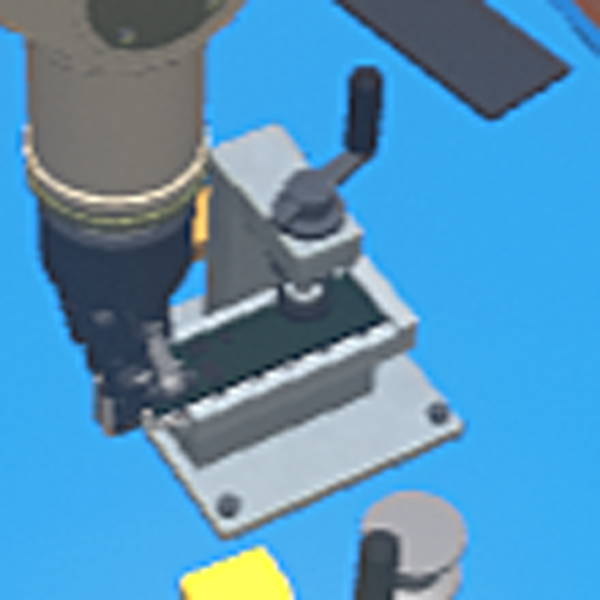

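The board has moved most of the way and the stop gap is almost closed, at crop (385,315). I'll keep pushing until the force rises.

```bash
python3 -m pendant '[[-0.04,0,0,0,1],[-0.04,0,0,0,1]]'; python3 -m pendant '[[-0.04,0,0,0,1],[-0.04,0,0,0,1]]'
```

```text
clock: 4.62
position: [0.493, 0.0095, 0.0434]
ee_rot: [-0.011, 1.0, 0.0, -0.001]
ft_force: [-3.7, -0.4, 2.4]
grip_width: -0.004
clock: 4.88
position: [0.493, 0.0095, 0.043]
ee_rot: [-0.011, 1.0, 0.0, -0.002]
ft_force: [-11.4, 0.4, 8.3]
grip_width: 0.001
```

```bash
python3 -m pendant '[[-0.04,0,0,0,1],[-0.04,0,0,0,1]]'; python3 -m pendant '[[-0.04,0,0,0,1],[-0.04,0,0,0,1]]'
```

```text
clock: 5.12
position: [0.4931, 0.0095, 0.0427]
ee_rot: [-0.011, 1.0, 0.0, -0.004]
ft_force: [-18.6, 0.6, 13.5]
grip_width: 0.001
clock: 5.38
position: [0.4931, 0.0095, 0.0423]
ee_rot: [-0.011, 1.0, 0.0, -0.006]
ft_force: [-25.0, 0.4, 18.2]
grip_width: 0.004
```

The position is stuck at x = 0.493 while the force climbs to 25 N, so the board is home. I'll back off and lift.

```bash
python3 -m pendant '[[0.3,0,0,0,1],[1.0,0,0,0,1],[1.0,0,-1.5,0,0.7],[1.0,0,-3,0,0.5],[1.0,0,-4.5,0,0.5]]' 
python3 -m pendant '[[0,0,-0.9,0,0.5],[0,0,-0.9,0,0.5]]'
python3 - <<'E'
from workcell import camera,get_calibration
import cv2,numpy as np
from m import *
for n in("wrist","top"):
    c=get_calibration(n);p,d=camera(n);np.savez(f"pics/{n}3.npz",p=p,d=d)
    cv2.imwrite(f"pics/{n}3.png",p[:,:,::-1])
    P=cloud(d,c)
    b=(P[...,2]>.056)&(P[...,2]<.07)&(P[...,0]<.54)&(abs(P[...,1]-.01)<.012)
    q=P[b]; print(n,len(q), q[:,0].min() if len(q) else '')
    if n=="wrist":
        for u in range(150,400,2):
            w=np.where(b[:,u])[0]
            if len(w): print(u,w.min(),np.round(P[w.min(),u],4))
E
```

```text
clock: 6.0
position: [0.4582, 0.0086, 0.2257]
ee_rot: [-0.01, 1.0, 0.0, 0.001]
ft_force: [1.7, 1.0, -0.4]
grip_width: 0.5
clock: 6.25
position: [0.4599, 0.0089, 0.2623]
ee_rot: [-0.01, 1.0, 0.001, 0.003]
ft_force: [0.3, -0.5, -0.7]
grip_width: 0.504
wrist 707 0.5044521812957163
266 218 [ 0.5067 -0.002   0.0631]
268 215 [0.5053 0.     0.0574]
270 215 [0.5058 0.0022 0.0561]
272 215 [0.5051 0.0044 0.0577]
274 215 [0.5048 0.0066 0.0585]
276 215 [0.5049 0.0088 0.0582]
278 215 [0.5048 0.011  0.0584]
280 214 [0.5045 0.0132 0.056 ]
282 215 [0.5049 0.0153 0.058 ]
284 215 [0.5052 0.0175 0.057 ]
286 215 [0.5049 0.0197 0.0577]
288 215 [0.5046 0.0219 0.0582]
top 0
```

View pics/wrist3.png

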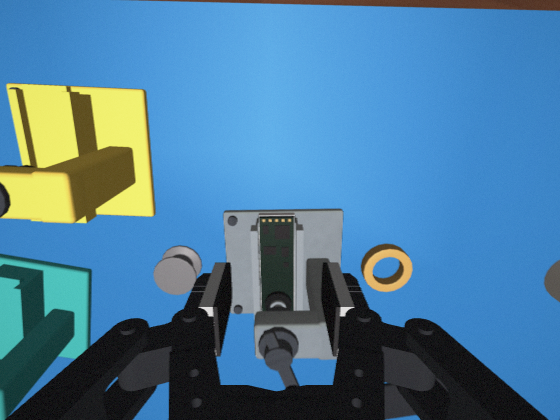

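```bash
python3 - <<'E'
from m import *
from workcell import get_calibration
c=get_calibration('wrist');z=np.load('pics/wrist3.npz');P=cloud(z['d'],c)
m=(abs(P[...,2]-.011)<.005)&(abs(P[...,0]-.58)<.1)&(abs(P[...,1]-.015)<.09)
for u in (230,240,250,310,320,335):
    w=np.where(m[:,u])[0];print(u,np.round(P[w.min(),u],4))
for v in (225,240): 
    w=np.where(m[v])[0];print(v,np.round(P[v,w.min()],4),np.round(P[v,w.max()],4))
for v in (225,240,255):
    b=(P[v,:,2]>.0605)&(P[v,:,2]<.07)&(abs(P[v,:,1]-.01)<.03);w=np.where(b)[0];print('brd',v,np.round(P[v,w.min()],4),np.round(P[v,w.max()],4))
for v,u in[(340,270),(350,275),(330,270),(375,288),(320,300)]:print(u,v,np.round(P[v,u],4))
cv2.imwrite('pics/w3c.png',cv2.resize(z['p'][300:395,220:340,::-1],None,fx=6,fy=6,interpolation=cv2.INTER_CUBIC))
a=(abs(P[...,2]-.15)<.004)&(abs(P[...,0]-.6)<.03)&(abs(P[...,1]-.03)<.06);w=P[a];print('armtop',w.min(0),w.max(0))
E
```

```text
230 [ 0.5177 -0.0483  0.008 ]
240 [ 0.518  -0.0361  0.0064]
250 [ 0.5173 -0.0236  0.0077]
310 [0.5138 0.0507 0.0061]
320 [0.5135 0.0631 0.0063]
335 [0.5151 0.0815 0.0081]
225 [ 0.5346 -0.0565  0.0061] [0.5313 0.0917 0.0071]
240 [ 0.5548 -0.0557  0.0068] [0.5519 0.0922 0.0069]
brd 225 [ 0.5117 -0.0089  0.0609] [0.511 0.028 0.061]
brd 240 [ 0.5294 -0.0077  0.061 ] [0.529  0.0264 0.0606]
brd 255 [ 0.548  -0.0076  0.0605] [0.5471 0.0226 0.0612]
270 340 [0.5805 0.0046 0.1591]
275 350 [0.5894 0.0091 0.1611]
270 330 [0.5738 0.0044 0.1543]
288 375 [0.6188 0.0215 0.1595]
300 320 [0.5801 0.0327 0.1314]
armtop [ 0.57379608 -0.00559414  0.14600041] [0.62625641 0.03064946 0.15397037]
```

View pics/w3c.png

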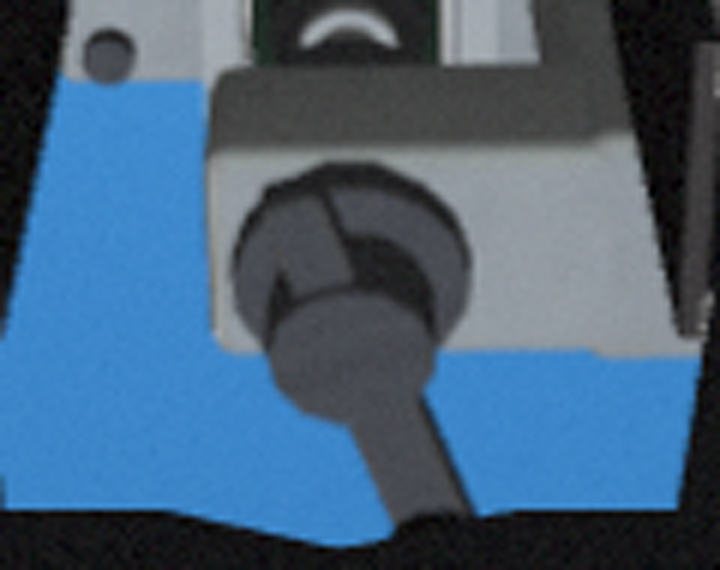

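```bash
python3 -m pendant '[[-1.5,0.12,0,0,0.5],[-3,0.25,0,0,0.5],[-4.48,0.37,0,0,0.5],[-4.48,0.37,0,0,0.5],[-4.48,0.37,0,0,0.5]]' 
python3 - <<'E'
from workcell import camera,get_calibration
import cv2,numpy as np
for n in("wrist","top"):
    p,d=camera(n);np.savez(f"pics/{n}4.npz",p=p,d=d)
    cv2.imwrite(f"pics/{n}4.png",p[:,:,::-1])
E
```

```text
clock: 6.98
position: [0.6364, 0.0265, 0.2578]
ee_rot: [-0.01, 1.0, -0.001, -0.001]
ft_force: [-1.6, -1.4, 0.1]
grip_width: 0.5
```

View pics/wrist4.png

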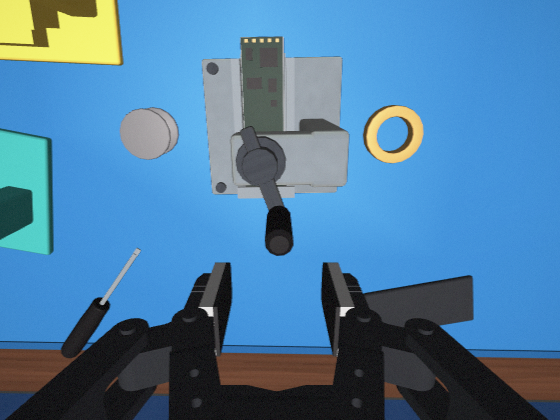

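```bash
python3 - <<'E'
from m import *
from workcell import get_calibration,manip
c=get_calibration('wrist');z=np.load('pics/wrist4.npz');P=cloud(z['d'],c)
print(np.round(manip.get_obs()['position'],4))
for v,u in[(243,279),(238,279),(248,279),(160,260),(205,275),(180,310)]:print(u,v,np.round(P[v,u],4))
print('grip ray',ray(c,279,242.5,.214), 'hub ray',ray(c,260.5,158,.164))
g=(P[...,2]>.198)&(abs(P[...,0]-.64)<.03)&(abs(P[...,1]-.03)<.03)&(P[...,2]<.222);q=P[g];print(len(q),q.min(0),q.max(0))
m=(abs(P[...,2]-.011)<.006)&(abs(P[...,0]-.58)<.1)&(abs(P[...,1]-.015)<.09)
q=P[m];print('base',q.min(0),q.max(0))
for v in(80,110,170,185):
    w=np.where(m[v])[0];print(v,np.round(P[v,w.min()],4),np.round(P[v,w.max()],4))
for u in(215,225,335):
    w=np.where(m[:,u])[0];print(u,np.round(P[w.min(),u],4),np.round(P[w.max(),u],4))
b=(P[...,2]>.06)&(P[...,2]<.07)&(P[...,0]<.56)&(abs(P[...,1]-.011)<.01);print('board end',P[b][:,0].min())
cv2.imwrite('pics/w4c.png',cv2.resize(z['p'][120:270,200:360,::-1],None,fx=4,fy=4,interpolation=cv2.INTER_CUBIC))
E
```

```text
[0.6362 0.0266 0.2599]
279 243 [0.639  0.0273 0.2168]
279 238 [0.6356 0.0272 0.2171]
279 248 [0.6427 0.0273 0.216 ]
260 160 [0.5986 0.0135 0.1666]
275 205 [0.6319 0.0246 0.166 ]
310 180 [0.6174 0.0515 0.1466]
grip ray [0.63998588 0.02729473 0.214     ] hub ray [0.59767369 0.01371199 0.164     ]
827 [0.63109919 0.0185691  0.19800057] [0.64905076 0.03594282 0.21795306]
base [ 0.49547117 -0.05609932  0.00534239] [0.66929915 0.09774666 0.01696906]
80 [ 0.5423 -0.0555  0.01  ] [0.5395 0.094  0.0113]
110 [ 0.5733 -0.0531  0.0134] [0.5708 0.0958 0.0091]
170 [ 0.6411 -0.0508  0.0121] [ 0.6403 -0.0271  0.0134]
185 [ 0.659  -0.0502  0.013 ] [0.6565 0.0661 0.0145]
215 [ 0.5213 -0.0411  0.013 ] [ 0.6691 -0.0472  0.0122]
225 [ 0.521  -0.0308  0.0118] [ 0.669  -0.0352  0.0119]
335 [0.5169 0.0857 0.0115] [0.6639 0.0967 0.0124]
board end 0.5064059035329525
```

View pics/w4c.png

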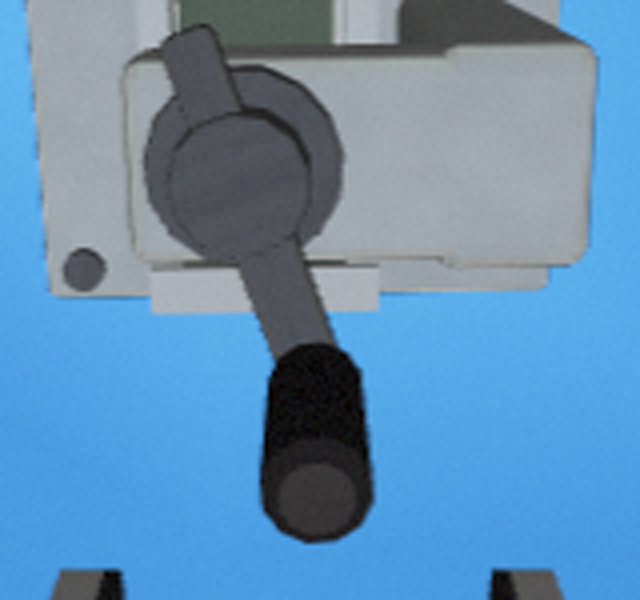

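The grip top is at wrist (279,242), between the jaws, and the hub is at (260,165). The board end is at x ≈ 0.506. I'll descend and grasp.

```bash
python3 -m pendant '[[-0.1,0.01,0.7,0,0.5],[-0.1,0.01,1.4,0,0.5],[-0.1,0.01,2.1,0,0.5],[-0.1,0.01,2.1,0,0.5]]' 60
python3 -m pendant '[[0,0,0,0,1],[0,0,0,0,1],[0,0,0,0,1],[0,0,0,0,1]]' 60; python3 -c "
from workcell import manip;o=manip.get_obs();print(o['position'],o['ft_force'],o['torque'],o['joint_pos'])"
```

```text
clock: 7.58
position: [0.6393, 0.0278, 0.1749]
ee_rot: [-0.01, 1.0, 0.0, -0.001]
ft_force: [0.7, 0.9, 0.6]
grip_width: 0.501
clock: 8.07
position: [0.6417, 0.028, 0.1778]
ee_rot: [-0.011, 1.0, 0.001, 0.001]
ft_force: [-2.8, 1.0, 8.2]
grip_width: 0.193
[0.64170014 0.02804588 0.17775571] [-2.8327334   0.99331839  8.18941969] [0.21971502 0.71978183 0.00110336] [-0.52729533  0.43525979  0.55191774  1.51150298 -0.23561601  1.25875975
  1.64708087]
```

```bash
python3 - <<'E'
from m import *
from workcell import get_calibration
c=get_calibration('side');z=np.load('pics/side2.npz');P=cloud(z['d'],c)
print([np.round(proj(c,(.6025,.013,h)),1) for h in(.064,.08,.1,.12)])
print('px/mm z',proj(c,(.6,.013,.07)),proj(c,(.6,.013,.08)))
cv2.imwrite('pics/s2c.png',cv2.resize(z['p'][195:240,265:320,::-1],None,fx=12,fy=12,interpolation=cv2.INTER_CUBIC))
for v in range(205,228,1): print(v,[ (round(P[v,u,0]*1000),round(P[v,u,1]*1000),round(P[v,u,2]*1000)) for u in(286,290,294)])
E
```

```text
[array([289.9, 223.4]), array([290.2, 219.7]), array([290.5, 214.9]), array([290.9, 210.1])]
px/mm z (np.float64(289.26503033020884), np.float64(222.31926184690195)) (np.float64(289.4216243405588), np.float64(219.98190240947235))
205 [(578, 0, 164), (596, 9, 148), (604, 1, 152)]
206 [(578, 0, 160), (592, 3, 151), (602, -2, 151)]
207 [(585, 10, 143), (589, -3, 154), (600, -6, 152)]
208 [(584, 9, 141), (591, 0, 146), (601, -5, 146)]
209 [(585, 10, 136), (593, 3, 139), (600, -7, 145)]
210 [(584, 8, 134), (589, -5, 144), (599, -9, 144)]
211 [(584, 7, 131), (589, -4, 139), (599, -10, 140)]
212 [(584, 8, 126), (587, -8, 140), (598, -11, 138)]
213 [(584, 8, 122), (586, -10, 138), (600, -9, 131)]
214 [(587, 12, 112), (586, -10, 135), (600, -8, 125)]
215 [(610, 50, 60), (586, -11, 132), (601, -8, 121)]
216 [(611, 51, 54), (585, -12, 129), (601, -8, 117)]
217 [(595, 24, 85), (587, -9, 121), (615, 14, 85)]
218 [(592, 19, 86), (600, 10, 91), (612, 9, 86)]
219 [(592, 18, 83), (599, 9, 88), (610, 4, 88)]
220 [(589, 14, 85), (599, 9, 84), (610, 4, 84)]
221 [(590, 15, 79), (597, 5, 85), (607, -1, 86)]
222 [(596, 24, 62), (595, 0, 87), (607, -2, 83)]
223 [(594, 21, 62), (594, -1, 84), (616, 13, 59)]
224 [(591, 15, 65), (601, 9, 66), (611, 5, 65)]
225 [(591, 15, 61), (602, 11, 59), (611, 4, 62)]
226 [(590, 13, 60), (597, 2, 67), (609, 1, 61)]
227 [(585, 5, 66), (596, 1, 63), (608, -2, 61)]
```

View pics/s2c.png

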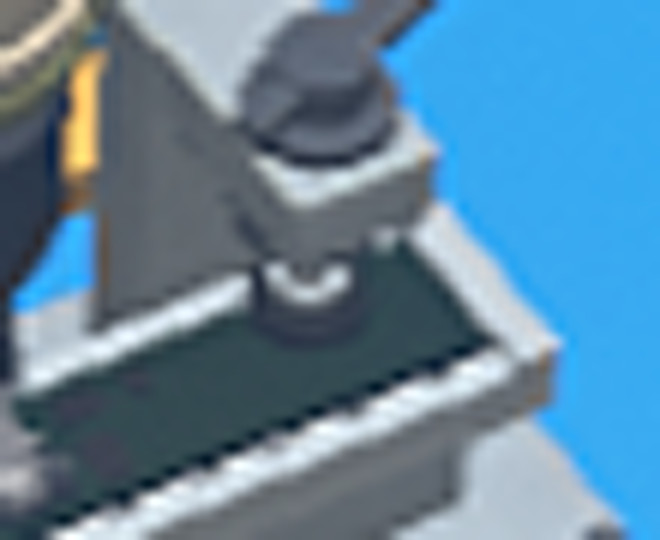

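```bash
python3 - <<'E'
from m import *
from workcell import get_calibration
c=get_calibration('side')
for h in(.064,.07,.075,.08,.085): print(h,np.round(proj(c,(.5947,.0003,h)),2))
E
```

```text
0.064 [289.7  227.33]
0.07 [289.79 225.94]
0.075 [289.87 224.78]
0.08 [289.95 223.61]
0.085 [290.03 222.43]
```

The pad's lower edge in the side view is at about (290.7,223.6), which puts it near z = 0.080. That leaves a gap of about 16 mm, or roughly one turn.

```bash
cat > rows.py <<'E'
import sys,numpy as np
a=float(sys.argv[1]);s=float(sys.argv[2]);n=int(sys.argv[3])
r=np.radians
print([[round(float(np.cos(r(a))-np.cos(r(a-s*k))),2),round(float(np.sin(r(a-s*k))-np.sin(r(a))),2)] for k in range(1,n+1)])
E
cat > rd.py <<'E'
import sys,numpy as np
from workcell import manip,camera
a=np.radians(float(sys.argv[1])+1.26)
F=[];
for i in range(3):
    o=manip.get_obs();F.append(o['ft_force']);camera('top')
F=np.mean(F,0);p=np.array(o['position'])
print('t',round(o['clock'],2),'pos',np.round(p,4),'F',np.round(F,1),'rad out',round(F[0]*np.cos(a)+F[1]*np.sin(a),1),'cw tang on tool',round(F[0]*np.sin(a)-F[1]*np.cos(a),1))
# centre implied by pos
print('angle from centre',np.degrees(np.arctan2(p[1]-.0131,p[0]-.0025-.6)), np.hypot(p[1]-.0131,p[0]-.6025))
E
for i in 0 1 2 3; do python3 rows.py $(python3 -c "print(19.7-90*$i)") 18 5; done
```

```text
[[-0.06, -0.31], [-0.02, -0.62], [0.12, -0.9], [0.33, -1.13], [0.6, -1.28]]
[[0.31, -0.06], [0.62, -0.02], [0.9, 0.12], [1.13, 0.33], [1.28, 0.6]]
[[0.06, 0.31], [0.02, 0.62], [-0.12, 0.9], [-0.33, 1.13], [-0.6, 1.28]]
[[-0.31, 0.06], [-0.62, 0.02], [-0.9, -0.12], [-1.13, -0.33], [-1.28, -0.6]]
```

```bash
python3 rd.py 19.7; python3 -m pendant '[[-0.06,-0.31,0,0,1],[-0.02,-0.62,0,0,1],[0.12,-0.9,0,0,1],[0.33,-1.13,0,0,1],[0.6,-1.28,0,0,1]]'; python3 rd.py -70.3
```

```text
t 8.18 pos [0.6417 0.028  0.1777] F [-3.1  0.6  8. ] rad out -2.7 cw tang on tool -1.7
angle from centre 20.85250623504404 0.041955992705578475
clock: 8.85
position: [0.6203, -0.0229, 0.1778]
ee_rot: [-0.011, 1.0, 0.001, 0.003]
ft_force: [6.0, 5.2, 4.2]
grip_width: 0.196
t 8.95 pos [ 0.6191 -0.0234  0.1778] F [3.5 3.6 5.4] rad out -2.1 cw tang on tool -4.5
angle from centre -65.5464686748521 0.04008919554687281
```

```bash
python3 -m pendant '[[0.31,-0.06,0,0,1],[0.62,-0.02,0,0,1],[0.9,0.12,0,0,1],[1.13,0.33,0,0,1],[1.28,0.6,0,0,1]]'; python3 rd.py -160.3
```

```text
clock: 9.62
position: [0.568, -0.0033, 0.1777]
ee_rot: [-0.009, 1.0, -0.001, 0.003]
ft_force: [5.0, -6.1, 5.6]
grip_width: 0.193
t 9.72 pos [ 0.5675 -0.0018  0.1777] F [ 1.1 -4.7  8.5] rad out 0.7 cw tang on tool -4.7
angle from centre -157.02012592037767 0.03806842556578451
```

```bash
for i in 0 1 2 3 4 5 6 7 8; do python3 rows.py $(python3 -c "print(-160.3-45*$i)") 15 3; done
python3 -m pendant '[[-0.06,0.26,0,0,1],[-0.04,0.52,0,0,1],[-0.04,0.52,0,0,1]]' >/dev/null; python3 rd.py -190.3
```

```text
[[0.06, 0.26], [0.04, 0.52], [-0.04, 0.76]]
[[-0.14, 0.22], [-0.33, 0.39], [-0.57, 0.51]]
[[-0.26, 0.06], [-0.52, 0.04], [-0.76, -0.04]]
[[-0.22, -0.14], [-0.39, -0.33], [-0.51, -0.57]]
[[-0.06, -0.26], [-0.04, -0.52], [0.04, -0.76]]
[[0.14, -0.22], [0.33, -0.39], [0.57, -0.51]]
[[0.26, -0.06], [0.52, -0.04], [0.76, 0.04]]
[[0.22, 0.14], [0.39, 0.33], [0.51, 0.57]]
[[0.06, 0.26], [0.04, 0.52], [-0.04, 0.76]]
t 10.25 pos [0.5652 0.0186 0.1775] F [-23.8  -2.7  25.8] rad out 23.0 cw tang on tool -6.4
angle from centre 171.58568133165025 0.03774234538197484
```

I typed those rows with the wrong x sign, about 3 mm inward. The next row puts it back on the circle.

```bash
python3 -m pendant '[[0.04,0.1,0,0,1],[0.02,0.24,0,0,1],[0,0.24,0,0,1]]' >/dev/null; python3 rd.py -205.3
```

```text
t 10.78 pos [0.5672 0.0283 0.1776] F [-10.8  -3.   16.7] rad out 8.7 cw tang on tool -7.1
angle from centre 156.72205278504777 0.03844914725076842
```

```bash
python3 -m pendant '[[-0.11,0.22,0,0,1],[-0.3,0.39,0,0,1],[-0.54,0.51,0,0,1],[-0.54,0.51,0,0,1]]' >/dev/null; python3 rd.py -250.3
```

```text
t 11.43 pos [0.5897 0.051  0.1777] F [-1.7  2.1  9.6] rad out 2.6 cw tang on tool -0.8
angle from centre 108.62363924039003 0.04002129729087576
```

```bash
python3 -m pendant '[[-0.26,0.06,0,0,1],[-0.52,0.04,0,0,1],[-0.76,-0.04,0,0,1],[-0.76,-0.04,0,0,1]]' >/dev/null; python3 rd.py -295.3
python3 - <<'E'
from workcell import camera
import cv2,numpy as np
p,d=camera('side');np.savez('pics/side5.npz',p=p,d=d)
cv2.imwrite('pics/s5c.png',cv2.resize(p[195:240,265:320,::-1],None,fx=12,fy=12,interpolation=cv2.INTER_CUBIC))
E
```

```text
t 12.07 pos [0.6204 0.0504 0.1778] F [-0.4  3.1  9.3] rad out 2.7 cw tang on tool -1.6
angle from centre 64.36435888206839 0.04131759341901759
```

View pics/s5c.png

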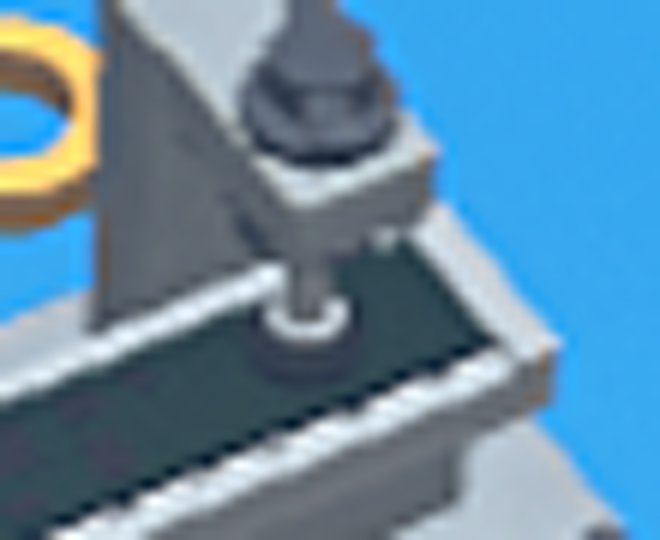

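Pad edge has moved to about crop row 382 (v ≈ 226.8), roughly 2 mm above the board. I'll take small steps now, tracking the bright pad ring (sub-pixel) and the force.

```bash
cat > tr.py <<'E'
import sys,numpy as np,cv2
from workcell import manip,camera
a=np.radians(float(sys.argv[1])+1.26)
def cen(p):
    g=cv2.GaussianBlur(p,(0,0),.5).astype(float).mean(2)[213:230,285:297]
    w=np.clip(g-120,0,None);v,u=np.mgrid[213:230,285:297];return (w*v).sum()/w.sum(),(w*u).sum()/w.sum(),w.sum()
F=[];C=[];I=[]
for i in range(4):
    p,_=camera('side');o=manip.get_obs();F.append(o['ft_force']);C.append(cen(p));I.append(p)
np.save('pics/last.npy',np.mean(I,0)); np.save(f'pics/tr_{sys.argv[1]}.npy',np.mean(I,0))
F=np.mean(F,0);C=np.mean(C,0);p=np.array(o['position'])
print('t',round(o['clock'],2),'pos',np.round(p,4),'F',np.round(F,1),'rad',round(F[0]*np.cos(a)+F[1]*np.sin(a),1),'tang',round(F[0]*np.sin(a)-F[1]*np.cos(a),1),'ring',np.round(C,2),
'ang',round(float(np.degrees(np.arctan2(p[1]-.0131,p[0]-.6025))),1))
E
python3 - <<'E'
import numpy as np,cv2,sys
sys.argv=['',0]
exec(open('tr.py').read().split('F=[]')[0])
for n in('side0','side2','side5'):print(n,cen(np.load(f'pics/{n}.npz')['p']))
E
python3 tr.py -295.3
for i in 0 1 2 3 4 5 6; do python3 rows.py $(python3 -c "print(-295.3-22.5*$i)") 11.25 2; done
```

```text
side0 (np.float64(222.24674143679906), np.float64(292.0069718096393), np.float64(1099.6666666666665))
side2 (np.float64(221.07122390503477), np.float64(291.5706099058535), np.float64(814.3333333333334))
side5 (np.float64(220.7240128928283), np.float64(289.1931909750201), np.float64(1654.666666666667))
t 12.38 pos [0.6203 0.0503 0.1778] F [0.2 2.9 7.8] rad 2.8 tang -1.0 ring [ 220.72  289.2  1659.75] ang 64.4
[[-0.17, -0.1], [-0.31, -0.23]]
[[-0.12, -0.16], [-0.2, -0.33]]
[[-0.05, -0.19], [-0.06, -0.39]]
[[0.03, -0.19], [0.09, -0.38]]
[[0.1, -0.17], [0.23, -0.31]]
[[0.16, -0.12], [0.33, -0.2]]
[[0.19, -0.05], [0.39, -0.06]]
```

```bash
python3 -m pendant '[[-0.17,-0.1,0,0,1],[-0.31,-0.23,0,0,1],[-0.31,-0.23,0,0,1]]' >/dev/null; python3 tr.py -317.8
```

```text
t 12.95 pos [0.6328 0.0417 0.1778] F [-0.7  4.   8.6] rad 2.2 tang -3.4 ring [ 220.85  289.22 1649.17] ang 43.3
```

```bash
python3 -m pendant '[[-0.12,-0.16,0,0,1],[-0.2,-0.33,0,0,1],[-0.2,-0.33,0,0,1]]' >/dev/null; python3 tr.py -340.3
```

```text
t 13.53 pos [0.6411 0.0292 0.1778] F [-0.2  4.9  8.5] rad 1.6 tang -4.7 ring [ 220.85  289.22 1619.75] ang 22.6
```

```bash
python3 - <<'E'
import numpy as np
a,b,c=[np.load(f'pics/tr_{k}.npy').mean(2) for k in('-295.3','-317.8','-340.3')]
s=np.s_[216:230,284:298]
print('noise',np.abs(b-a)[100:180,300:400].mean())
print((b-a)[s].round().astype(int));print((c-b)[s].round().astype(int))
E
```

```text
noise 5.700135416666666
[[  0   0   0  -1  -1   0   0  -1  -1  -1  -1   0   0  -1]
 [ -1  -1   0   0   0   0   0   0   0   0   0  -1   0   0]
 [ -1   0   0   0   0   0   0  -1   0  -1   0  -1   0   0]
 [ -2  -1  -1 -22 -28   1   1  -1   0  -1   0   0   0   1]
 [ -1   0   0  -3  -3   1   0   1  -1  -2  -1   0  -1  -1]
 [  0  -1  -1  -2 -12 -18   0 -13 -11  -2  -1   0   0   0]
 [  0  -1  -2  23  31  12 -19 -18   9  18  -1   0   0   0]
 [  0   0  -2   8  16  26  34  16   1   4  -1  -1  -1   0]
 [ -3  -2  -1  -1  -2   4   8   4  -2  -1   1   1  -1   0]
 [  0   0   0   3   0  -3  -2  -1   2   4  -2  -3   0  -1]
 [ -1   0   0   0   1   2   2   2   1   0  -1  -1  -1   0]
 [  0   0   0  -3  -2   1  -2  -3  -2   0  -1  -1   0   0]
 [ -1   0   0   0  -2   0   0  -1  -1  -1  -1  -1  -1  -1]
 [  0  -1   0   0  -1   0  -2   0   0  -1  -1  -1  -1  -1]]
[[-1 -1 -1  0  0 -1  0  0  0  0  0 -1  0  0]
 [-1  0 -1 -2 -1 -1 -2 -1 -1 -1 -1  0 -1  0]
 [-1 -2 -1  0  0  0 -1 -1 -1  0 -1  0 -1  0]
 [-1 -1 -1 -1 -2  0  0  0 -1  0  0  0 -1 -2]
 [-1 -1  0 -1  0 -1  0 -1  0  0  0  0  0  0]
 [-1  0 -1 -1  0 -1  0 -1  0 -1  0 -1  0  0]
 [ 0 -1  0  0 -2 -1 -1 -1 -2 -1  0 -1 -1 -1]
 [-1 -1  0 -1  0 -1 -1 -1  3  6 -1  0  0 -1]
 [-1  0  1 -1  0  0  0 -1  1  0  0  0  0 -1]
 [-1 -1  1 -1 -1  0 -1 -1 -1 -1 -1  0  0 -1]
 [ 1 -1 -1  0  0 -1  0  1  2  0 -1  0 -1 -1]
 [ 0 -1  0  0  0  0  0  0  0  0 -1  0 -1 -1]
 [ 0  0 -1 -1  1  0  0 -1  0  1  0  0 -1 -1]
 [-2  0 -1 -1 -1 -1  1  0 -1 -1 -1  0 -1 -1]]
```

```bash
python3 -m pendant '[[-0.05,-0.19,0,0,1],[-0.06,-0.39,0,0,1],[-0.06,-0.39,0,0,1]]' >/dev/null; python3 tr.py -362.8; python3 - <<'E'
import numpy as np
b,c,d=[np.load(f'pics/tr_{k}.npy').mean(2) for k in('-317.8','-340.3','-362.8')]
s=np.s_[216:230,284:298]
print((d-c)[s].round().astype(int))
E
```

```text
t 14.1 pos [0.6442 0.014  0.1778] F [1.3 5.9 7.2] rad 1.1 tang -5.9 ring [ 220.85  289.21 1590.58] ang 1.2
[[-1  0 -1 -1  0  0  0 -1 -1 -1  0 -1 -1  0]
 [ 0 -1 -1 -1 -1  0  0  0  0 -1  0 -1 -1 -1]
 [-1 -1 -1 -1 -1 -2 -1  0  0 -1 -1  0 -1 -1]
 [-1 -1 -1 -1  0  0 -1  0  0 -1  0  0 -1 -1]
 [-1 -1  0  0 -1 -1 -1 -1 -1 -1  0 -2 -1 -1]
 [ 0  0  0 -1 -1  0 -1 -1 -1 -1  0 -1  0 -1]
 [-1  1 -1 -1  0 -1 -1 -1 -1 -1 -1  0 -1  0]
 [-1  0  0  0 -1  0  0  0  0 -2  0  0 -1  0]
 [ 0 -1 -1  0 -1  0  0  0 -1 -1  0 -1  0 -1]
 [ 0  0 -2  0 -1 -1  0  0  0 -1  0 -1 -1  0]
 [-1  0  0  0 -1  0  0 -1 -2  0  0 -1  0 -1]
 [-2  0  0  0  0 -2 -1 -1 -1 -1  0 -1 -1  0]
 [-1 -1  0  0 -1 -1 -1  1 -1 -1  0 -1 -1 -1]
 [ 0  0  0  0  0  0  0 -1 -1  0 -1  0  0 -1]]
```

```bash
python3 - <<'E'
import numpy as np
a,b,c=[np.load(f'pics/tr_{k}.npy').mean(2) for k in('-295.3','-317.8','-340.3')]
b=(b+c)/2
gy=np.gradient((a+b)/2,axis=0);gx=np.gradient((a+b)/2,axis=1)
for s in(np.s_[220:229,286:296],np.s_[220:226,286:296],np.s_[221:225,287:295]):
    A=np.stack([-gy[s].ravel(),-gx[s].ravel()],1);r=np.linalg.lstsq(A,(b-a)[s].ravel(),rcond=None)
    print(r[0], -(gy[s]*(b-a)[s]).sum()/(gy[s]**2).sum(),'resid',r[1], ((b-a)[s]**2).sum())
E
```

```text
[ 0.21851233 -0.04846072] 0.21473069106785667 resid [3129.50210535] 6105.595486111113
[ 0.23868474 -0.0324426 ] 0.23905212960409583 resid [2853.83430409] 6038.746527777779
[ 0.29155425 -0.07120511] 0.287913431176768 resid [2069.7937637] 5948.52777777778
```

The ring stops moving at a tool angle of about 43° and stays still through 22.6° and 1.2°, while the effort rises 1.2 N per step. First touch is therefore at about 43°, so the crank is now about 42° past it. Another 45° or so is needed.

```bash
python3 -m pendant '[[0.03,-0.19,0,0,1],[0.09,-0.38,0,0,1],[0.09,-0.38,0,0,1]]' >/dev/null; python3 tr.py -385.3; python3 -m pendant '[[0.1,-0.17,0,0,1],[0.23,-0.31,0,0,1],[0.23,-0.31,0,0,1]]' >/dev/null; python3 tr.py -407.8
```

```text
t 14.68 pos [ 0.6413 -0.0012  0.1778] F [4.  5.8 6.2] rad 1.3 tang -6.9 ring [ 220.85  289.22 1599.92] ang -20.3
t 15.25 pos [ 0.6327 -0.0142  0.1778] F [5.7 4.9 5.3] rad 0.3 tang -7.5 ring [ 220.83  289.23 1584.75] ang -42.1
```

About 85° past touch, so roughly 75–80 N. Releasing and lifting.

```bash
python3 -m pendant '[[0,0,0,0,0.7],[0,0,0,0,0.5],[0,0,0,0,0.5],[0,0,0,0,0.5]]'; python3 -m pendant '[[0,0,-0.7,0,0.5],[0,0,-1.5,0,0.5],[0,0,-2.2,0,0.5],[0,0,-2.2,0,0.5],[0,0,-2.2,0,0.5]]'
python3 - <<'E'
from workcell import camera,get_calibration,manip
import cv2,numpy as np
from m import *
for n in("wrist","side"):
    c=get_calibration(n);p,d=camera(n);np.savez(f"pics/{n}6.npz",p=p,d=d);cv2.imwrite(f"pics/{n}6.png",p[:,:,::-1])
    P=cloud(d,c)
    if n=="wrist":
        g=(P[...,2]>.205)&(abs(P[...,0]-.62)<.04)&(abs(P[...,1]-0)<.04)&(P[...,2]<.222);q=P[g]
        m=(q.min(0)+q.max(0))/2;print(len(q),m,'ang',np.degrees(np.arctan2(m[1]-.0131,m[0]-.6025)))
        b=(P[...,2]>.06)&(P[...,2]<.07)&(P[...,0]<.56)&(abs(P[...,1]-.011)<.01);print('board end',P[b][:,0].min() if b.any() else None)
print(manip.get_obs()['ft_force'])
E
```

```text
clock: 15.75
position: [0.6302, -0.0163, 0.1754]
ee_rot: [-0.01, 1.0, -0.0, -0.0]
ft_force: [-0.3, 0.0, -0.8]
grip_width: 0.502
clock: 16.38
position: [0.63, -0.016, 0.2627]
ee_rot: [-0.011, 1.0, 0.0, -0.001]
ft_force: [0.1, -0.2, -0.7]
grip_width: 0.5
663 [ 0.63135838 -0.01517756  0.21044584] ang -44.41757914492778
board end 0.5059814411972848
[-1.15614481  0.47359058 -0.55228899]
```

View pics/wrist6.png

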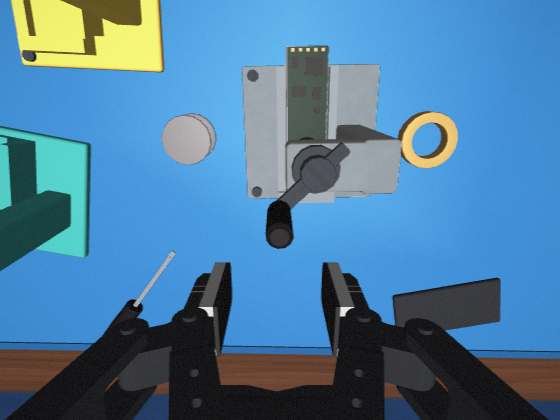

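View pics/side6.png

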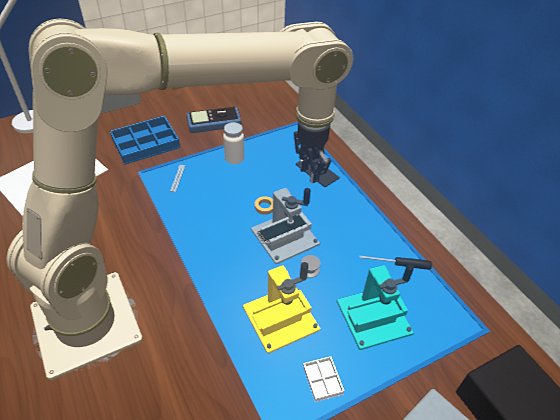

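The hand is clear with force near zero. In the wrist view the grip is at (279,236), crank angle −44°. The board end is still at x = 0.506, and the spool (189,139) and tape (429,140) have not moved.

```bash
python3 -c "
from workcell import hand_in;print(hand_in())"
```

```text
the job is handed in; nothing more can be done
None
```

The board is home against the end stop, the pad is snugged on it at an estimated 75–80 N, and I let go and handed the job in at about 16.5 s. The squeeze can't be read directly, and hand-in gave no verdict.

- **Board:** I pushed it until the tool stopped at x = 0.493 and the force climbed to 25 N. Before release and again after, its end measured x ≈ 0.506, about 12 mm past the base edge where 13 mm means fully home.
- **Squeeze:** I turned the crank clockwise about 425° in all. The camera showed the pad stop moving at a crank angle of about 43°. From there the effort rose about 1.2 N per 21°, easing to 0.6 N on the last step. The crank now sits at −44°, about 87° past touch. My touch point could be off by about 5°, or roughly 5 N.
- **Bystanders:** the spool, tape, dish, dispenser and tweezers looked unmoved in the last pictures. I checked this by eye only. After release the force on the hand read about zero.
- **One slip:** at about half a turn I typed a row with the wrong sign, putting the hand 3 mm off the circle and about 23 N sideways on the grip. I corrected it on the next move, before the pad touched.

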